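# Change the sleeve on the filtering stand

### The arm

A 7-joint arm with a two-finger parallel gripper is mounted at the origin on the work surface. World frame = base frame: x ahead of the robot, y to its left, z up, the work surface at z = 0. Lengths are in m, angles in degrees, forces in N, time in s.
With the tool pointing down it reaches from about 0.35 to 0.9 m from the base axis. Payload 8.1 kg.
Tool frame: the origin (TCP) lies between the finger pads; the fingertips stand 17 mm ahead of it and the grasp point (between the pads) lies 2 mm behind it; z points along the fingers, y is the line along which they close (so a half turn about z gives the same grasp; the last joint's range is limited). The gripper opens to 85 mm and grips with 20 to 120 N. Pads are 22 mm wide; open, the fingers measure 114 mm over their backs; the gripper's body (76 mm by 85 mm) begins 54 mm behind the grasp point. The pads swing forward as they close: fully open they stand 13 mm farther back than shut.
Start: joints at [69.924, 24.895, 1.432, 90.138, -0.665, 64.973, -4.303], TCP at [0.153, -0.606, 0.219] pointing down, gripper open.
Joint ranges: [-149.89, 149.89], [-25.12, 119.58], [-72.63, 75.52], [4.76, 147.25], [-75.54, 255.54], [6.69, 114.76], [-157.13, 157.13]. Speed limits (degrees/s): [127.2, 127.2, 172.46, 172.46, 180, 180, 180].

### API

Orientations are given as a 3x3 rotation matrix whose columns are the frame's x, y, z axes.
In Python, from bench import manip, cams, workorder gives the robot as it stands.
- The arm moves only by the tool carry_out, never from a script. Its argument "deltas" is a list of rows, each an object with "slide": the shift along the tool's x, y, z as a fraction of full scale, a list of three; "yaw": the turn about the tool's z as a fraction of full scale; "gripper": the opening, from -1 (shut) to 1 (fully open). In form: [{"slide": [x, y, z], "yaw": yaw, "gripper": gripper}, ...]. A call has 1 to 12 rows; each row is the pose to reach, as a shift and turn from the pose commanded when the call began, along the tool's axes at that moment, turning the shorter way round; what a row does not reach only later rows make up. Full scale, the value 1, is 150 mm for a shift and 180 degrees for a turn. A row lasts 1/8 s, in which the tool goes at most 62.5 mm and 10.7 degrees, less where a joint would pass 70% of its speed; a pose out of reach is approached as far as the arm can. A call with a number of a shift or a turn outside -1 to 1 is refused whole. A call with a gripper value outside its range is refused whole. The fingers move at their own pace and stop on an object; "grip_force" is the grip in N (left out, the last holds). Time passes only in rows, so rows that repeat a pose let the fingers close. It gives the time, the measured TCP pose, the force, the opening and the grip force at its end, in the units of the state.
- manip.state(): the state, without advancing time (a new reading comes with each control period).
- cams.snapshot(name): name is "side" or "top" or "wrist"; returns (picture, depth): 480x640x3 uint8, red, green, blue; 480x640 float32, m along the optical axis (not along the pixel's ray), 0 where there is no reading.
- cams.get_calibration(name): a dict with "intrinsics" (3x3 intrinsics, pixels), "eye" and "rotation" of the camera in the world. Camera axes: x right, y down, z forward; pixel columns grow to the right and rows downward; lengths in m; the calibration is good to about 2 mm. A picture is of the moment at which its call begins: read the wrist's pose just before it. get_calibration takes no time and is no camera call; for the wrist camera it gives the pose at the moment of the call.
- workorder.close_job(): hands the job in; it is judged then, once.
The state is a dict: "time_s": time; "joint_pos": joint angles; "qvel": joint speeds; "tau": joint torques, N m; "tcp_pos": TCP position; "orientation": TCP orientation; "force": force on the tool from outside, world axes, zero at the start; "torque": the same for the moment, N m; "gripper_width": finger opening in m; "grip_force": force on a finger pad.
Only numpy, scipy, OpenCV 4.12 (cv2) and the standard library are available. Lean on these libraries where they do the work, as an engineer would, in place of code of your own. Each camera call takes 0.05 s, during which the arm holds its last target. There are 200 camera calls.

### The job

Take the short used sleeve off the filtering stand's spigot, stand it upright in the open drawer and then shut the drawer fully. Next push the long sleeve from the bench fully down onto the spigot until it sits on the black shoulder, and only then throw the stand's valve lever all the way over to its other stop. Leave the other things on the bench where they are.

Things in the scene. Friction and masses are not known exactly. Their poses are not given: they have to be found in the camera images.
- short_sleeve: The used sleeve: a plain white rigid tube, open at both ends, 44 mm outside diameter, 33.6 mm bore, 50 mm tall, about 60 g. At the start it is fully on the stand's spigot, upright. Origin: on its axis at its lower end; z runs up along the axis.
- long_sleeve: The fresh sleeve: the same white tube, 44 mm outside diameter and 33.6 mm bore, but 85 mm tall, about 90 g; stands upright on the bench, in one of three places (the pot and the tally counter have the other two). Origin: on its axis at its lower end; z runs up along the axis.
- spigot_seat (a point): Centre of the flat black shoulder (62 mm across, 40 mm above the bench) of the stand, on which a fully pushed-on sleeve rests with its lower end. From it rises the steel spigot: 30 mm diameter, 27 mm tall, its top 7 mm tapering to 22 mm. Axes: the stand's.
- valve (a joint): Angle of the valve lever (rad): near 0 (up to 0.1) at the start, leaning to the stand's -x (towards the robot); 1.0 when thrown fully over, leaning the same amount to +x. It turns about the stand's y axis, stays where it is left, and takes about 1 N at the tip.
- valve_tip (a point): Centre of the black ball (26 mm diameter) at the end of the 65 mm valve lever (rod 10 mm thick), about 94 mm above the bench at either stop and 102 mm midway; the pivot is 37 mm above the bench. The ball moves about 62 mm along the stand's +x from stop to stop.
- cab_drawer0 (a joint): How far the drawer is pulled out (m): 0 shut, 0.11 to 0.135 at the start; slides with about 1 N of friction and stays where it is left. The fixed white cabinet is 240 mm deep (x), 240 mm wide (y) and 100 mm high; its one drawer opens towards the robot. Cabinet axes: z up, x away from the robot, into the cabinet (yaw within 0.12 rad); the drawer shuts along +x.
- cab_drawer0_handle (a point): Middle of the drawer's bar handle: a bar 120 mm long along the cabinet's y, 35 mm out from the drawer's front face towards -x, about 62 mm above the bench. It moves with the drawer. Axes: the cabinet's.
- drawer_floor (a point): On the drawer's inner floor, 22 mm above the bench, at the foot of the inner front wall, midway across; moves with it. Inside: 195 mm (x) by 198 mm (y), walls 56 mm and front panel 66 mm above the floor; the inside runs from here to x = 195 mm. Open from above only up to x = the drawer's opening less 6 mm; further back the cabinet's top is 66 mm over the floor. Axes: the cabinet's.
- stand: The fixed filtering stand: a white plate 120 mm (x) by 200 mm (y), 15 mm thick, with the spigot 50 mm from its centre along its +y and the valve lever's pivot 60 mm from its centre along -y. Origin: centre of its underside. Axes: z up, x away from the robot (yaw within 0.3 rad).
- pot: Bystander: closed white sample pot, 44 mm diameter, 70 mm tall, with a lid. Origin: centre of its underside.
- counter: Bystander: chrome tally counter lying flat, round, 52 mm diameter, 31 mm high, black window on top. Origin: centre of its underside.
- cap: Bystander: small open white cap, 34 mm diameter, 18 mm tall. Origin: centre of its underside.
- bottle: Bystander: amber bottle, 60 mm diameter, 130 mm tall. Origin: centre of its underside.
- scoop: Bystander: spatula with blue handle, 180 mm long, lying along its x axis. Origin: its middle, on the bench.
- mortar: Bystander: white mortar bowl, 112 mm diameter, 75 mm tall, standing on the kitchen-type scale at the back. Origin: centre of its underside.
Mind the look-alikes: they are no part of the job. What is shaped like the stand but green is not meant. What is shaped like the short_sleeve but blue is not meant.

How it is judged (in metres and radians):
On the way, in this order (a step that is already met when the one before it is completed fails the run):
1. the short sleeve stands upright on the drawer's floor, let go (x of short_sleeve in the frame of drawer_floor between 0.012 and 0.18 m and y of short_sleeve in the frame of drawer_floor between -0.085 and 0.085 m and z of short_sleeve in the frame of drawer_floor between -0.004 and 0.006 m and angle between short_sleeve's own z axis and vertical below 0.12 rad and contact force between short_sleeve and the fingers below 0.3 N and linear speed of short_sleeve below 0.05 m/s), for 0.2 s.
2. the drawer is shut with the short sleeve upright in it (x of short_sleeve in the frame of drawer_floor between 0.012 and 0.18 m and y of short_sleeve in the frame of drawer_floor between -0.085 and 0.085 m and z of short_sleeve in the frame of drawer_floor between -0.004 and 0.006 m and angle between short_sleeve's own z axis and vertical below 0.12 rad and value of joint cab_drawer0 below 0.008 m), for 0.2 s.
3. the long sleeve is fully down on the spigot (horizontal distance between long_sleeve and spigot_seat below 0.004 m and z of long_sleeve in the frame of spigot_seat between -0.004 and 0.003 m and angle between long_sleeve's own z axis and vertical below 0.06 rad), for 0.2 s.
4. the valve lever is thrown over (all of step 3 and value of joint valve above 0.85 rad), for 0.2 s.
At the end, for the whole second after the job is handed in: Short sleeve upright (0.12 rad) on the drawer's floor; drawer shut within 8 mm; long sleeve on the spigot, lower end within 3 mm of the shoulder, centred within 4 mm, upright within 0.06 rad; valve lever past 0.85 rad; both sleeves at rest (all of step 2 and all of step 4 and linear speed of each of long_sleeve, short_sleeve below 0.02 m/s); the robot touches nothing.
It fails at once if a bystander (pot, tally counter, cap, bottle, spatula or mortar) is moved more than 30 mm (distance of any of pot, counter, cap, bottle, scoop, mortar from where it was at the start of the episode above 0.03 m).
It also fails if it takes over 72 s, if anything falls off the work surface, if the arm or the gripper's body presses on something with over 40 N, if the wrist force passes 120 N, or if a joint passes its speed limit or range.

## Working session

There is one attempt and no reset: what is moved stays moved. The work goes in short steps, Python scripts to look and compute and a tool call to move; the robot and the scene stay as the last step left them, time stands still between calls to the robot, and variables do not carry over. Pictures are saved under pics/ and viewed, at most 12 in all, crops included, and the job is handed in when it is done.

Besides the shell and the picture viewer there is one more tool, called after "Request:" in YAML: its name, and indented under it one key for each argument. carry_out: Moves the arm, as the interface text tells. Its arguments: {"type":"object","properties":{"deltas":{"type":"array"},"grip_force":{"type":"number"}},"required":["deltas"]}

```bash
mkdir -p pics; ls
python3 - <<'E'
from bench import manip,cams
import cv2,numpy as np
s=manip.state();print(s['time_s'],s['tcp_pos'],np.round(s['orientation'],3),s['gripper_width'])
for n in('side','top'):
    p,d=cams.snapshot(n);cv2.imwrite(f'pics/{n}0.png',p[:,:,::-1]);np.save(f'{n}0.npy',d);
    c=cams.get_calibration(n);print(n,c['intrinsics'],c['eye'],np.round(c['rotation'],3))
E
```

```text
pics
0.0 [ 0.15308715 -0.60540554  0.21822792] [[ 0.969  0.245 -0.001]
 [ 0.245 -0.969  0.002]
 [-0.    -0.002 -1.   ]] 0.08533753527773266
side [[545.65211637   0.         323.1766693 ]
 [  0.         545.65211637 239.82998329]
 [  0.           0.           1.        ]] [0.27054897 0.84668972 0.92172155] [[-0.963 -0.186  0.194]
 [-0.269  0.647 -0.714]
 [ 0.008 -0.739 -0.673]]
top [[580.93885003   0.         318.09687845]
 [  0.         580.93885003 240.56956203]
 [  0.           0.           1.        ]] [ 0.37169627 -0.0672258   1.6858402 ] [[-0.008 -0.995  0.103]
 [-1.     0.009  0.003]
 [-0.003 -0.103 -0.995]]
```

View pics/top0.png

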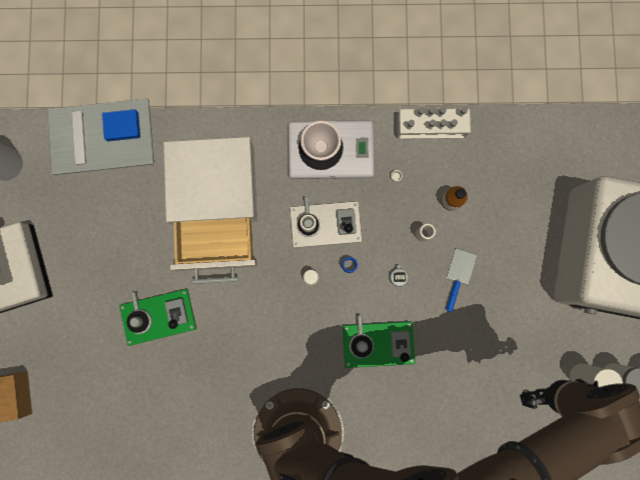

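View pics/side0.png

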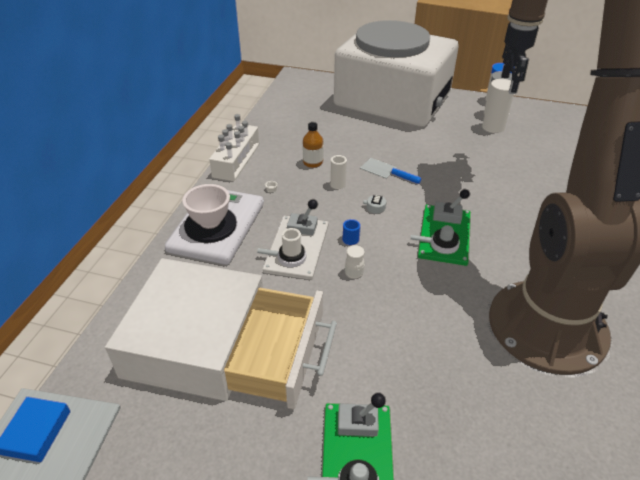

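Top view: white stand at (325,225) with the short sleeve on its spigot at (308,223) and valve ball at (347,227). Long sleeve (open tube) is at (427,232), pot (lidded) at (311,277), counter at (399,276), drawer at (213,243), handle at (215,278). The side view agrees: sleeve on the white stand at (291,243), long sleeve at (339,172), pot at (355,263).

Candidates for the short sleeve: the white one on the white stand (308,223), blue one (349,265), bare spigots on the green stands (361,345) and (137,321). I choose (308,223). For the long sleeve: (427,232) open tube, pot (311,277), cap (397,175). I choose (427,232).

```bash
cat > h.py <<'E'
import numpy as np,cv2
from bench import manip,cams
def ray(c,uv):
    d=np.linalg.solve(np.array(c['intrinsics']),np.array([uv[0],uv[1],1.0]));return np.array(c['eye']),np.array(c['rotation'])@d
def plane(c,uv,z):
    o,d=ray(c,uv);return o+d*(z-o[2])/d[2]
def tri(c1,a,c2,b):
    o1,d1=ray(c1,a);o2,d2=ray(c2,b)
    t=np.linalg.lstsq(np.stack([d1,-d2],1),o2-o1,rcond=None)[0]
    p,q=o1+t[0]*d1,o2+t[1]*d2;return (p+q)/2,np.linalg.norm(p-q)
def snap(n):
    c=cams.get_calibration(n);p,d=cams.snapshot(n);return c,p,d
def cloud(c,d):
    v,u=np.mgrid[:480,:640];K=np.array(c['intrinsics'])
    P=np.stack([(u-K[0,2])/K[0,0]*d,(v-K[1,2])/K[1,1]*d,d],-1);return P@np.array(c['rotation']).T+np.array(c['eye'])
def rel(p,s=None):
    "world target -> slide fractions along tool axes"
    s=s or manip.state();return np.round(np.array(s['orientation']).T@(np.array(p)-s['tcp_pos'])/.15,3)
E
python3 - <<'E'
from h import *
ct=cams.get_calibration('top');cs=cams.get_calibration('side')
for n,uv,z in [('short',(308,222),.09),('ball',(347,228),.094),('long',(427.5,231),.085),('pot',(311,277),.07),('counter',(399,276),.031),('hL',(194,279),.062),('hR',(237,277),.062),('cabBL',(165,141),.1),('cabBR',(250,138),.1),('cabFL',(167,220),.1),('cabFR',(253,218),.1)]:
    print(n,plane(ct,uv,z).round(3))
for n,a,b in [('short',(308,222),(291.5,234)),('ball',(347,228),(313,204)),('long',(427.5,231),(339.5,158)),('pot',(311,276),(356,252))]:
    print(n,*tri(ct,a,cs,b))
print(rel((.5,-.45,.35)),rel((.6,-.05,.40)))
E
```

```text
short [ 0.589 -0.035  0.09 ]
ball [ 0.57  -0.143  0.094]
long [ 0.561 -0.367  0.085]
pot [ 0.437 -0.042  0.07 ]
counter [ 0.439 -0.292  0.031]
hL [0.435 0.285 0.062]
hR [0.439 0.164 0.062]
cabBL [0.819 0.363 0.1  ]
cabBR [0.826 0.125 0.1  ]
cabFL [0.596 0.353 0.1  ]
cabFR [0.6   0.116 0.1  ]
short [ 0.58725758 -0.03579137  0.08823819] 0.0032462285192878114
ball [ 0.5678545  -0.1433047   0.09813689] 0.0041750435077364196
long [ 0.55855882 -0.36623703  0.088917  ] 0.004486216483727288
pot [ 0.43721851 -0.04276673  0.06450565] 0.005896368987565201
[ 2.496 -0.439 -0.878] [ 3.796 -2.861 -1.208]
```

Request:
carry_out:
  deltas:
    - {"slide": [0.4, -0.1, -0.4], "yaw": 0, "gripper": 1}
    - {"slide": [0.8, -0.2, -0.6], "yaw": 0, "gripper": 1}
    - {"slide": [0.96, -0.3, -0.8], "yaw": 0, "gripper": 1}

```text
time_s: 0.48
tcp_pos: [0.2794, -0.5285, 0.3348]
orientation: [[0.969, 0.246, -0.001], [0.246, -0.969, 0.002], [-0.0, -0.002, -1.0]]
force: [1.3, -0.6, -0.1]
gripper_width: 0.0855
grip_force: 0.0
```

Request:
carry_out:
  deltas:
    - {"slide": [0.4, -0.1, -0.2], "yaw": 0, "gripper": 1}
    - {"slide": [0.8, -0.2, -0.4], "yaw": 0, "gripper": 1}
    - {"slide": [0.96, -0.3, -0.4], "yaw": 0, "gripper": 1}

```text
time_s: 0.85
tcp_pos: [0.4094, -0.4496, 0.3962]
orientation: [[0.969, 0.248, 0.002], [0.248, -0.969, -0.001], [0.002, 0.001, -1.0]]
force: [-0.6, -0.4, -0.0]
gripper_width: 0.0856
grip_force: 0.0
```

Request:
carry_out:
  deltas:
    - {"slide": [0.4, -0.1, 0], "yaw": 0, "gripper": 1}
    - {"slide": [0.8, -0.2, 0], "yaw": 0, "gripper": 1}
    - {"slide": [0.96, -0.3, 0], "yaw": 0, "gripper": 1}
    - {"slide": [0.96, -0.3, 0], "yaw": 0, "gripper": 1}
    - {"slide": [0.96, -0.3, 0], "yaw": 0, "gripper": 1}

```text
time_s: 1.48
tcp_pos: [0.5343, -0.373, 0.3944]
orientation: [[0.97, 0.244, -0.001], [0.244, -0.97, -0.0], [-0.001, 0.0, -1.0]]
force: [-0.6, -0.5, -0.7]
gripper_width: 0.0852
grip_force: 0.0
```

Run:
```python
from h import *
s=manip.state();print(s['time_s'],s['tcp_pos'],np.round(s['orientation'],3),np.round(s['joint_pos'],1),np.round(s['force'],1))
c,p,d=snap('wrist');cv2.imwrite('pics/w1.png',p[:,:,::-1]);print(c)
P=cloud(c,d);np.savez('w1.npz',P=P,p=p)
```

```text
1.475 [ 0.53426965 -0.37295536  0.39442779] [[ 0.97   0.244 -0.001]
 [ 0.244 -0.97  -0.   ]
 [-0.001  0.    -1.   ]] [ 33.8  23.7  -5.9  67.6   2.4  88.8 -47.5] [-0.6 -0.5 -0.7]
{'intrinsics': array([[384.83186356,   0.        , 324.50458931],
       [  0.        , 384.83186356, 243.80935979],
       [  0.        ,   0.        ,   1.        ]]), 'eye': array([ 0.6046496 , -0.35462925,  0.54889866]), 'rotation': array([[ 2.44073066e-01, -9.28929230e-01, -2.78422025e-01],
       [-9.69756393e-01, -2.33520009e-01, -7.09996054e-02],
       [ 9.36495068e-04,  2.87330630e-01, -9.57831004e-01]])}
```

View pics/w1.png

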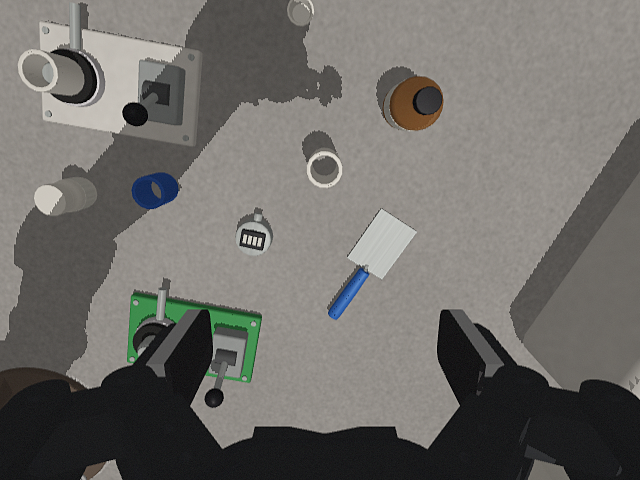

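The wrist view shows the long sleeve's open rim at (324,169), the short sleeve on the white stand at (39,70), stand corners (40,21), (200,49), (196,146), and the ball at (135,113).

```bash
cat >> h.py <<'E'
def rim(P,p,c,guess,r=.04,zr=(.06,.12)):
    "centre of a white rim near guess: topmost depth points, min. circle in the image -> ray pixel"
    m=(np.hypot(P[...,0]-guess[0],P[...,1]-guess[1])<r)&(P[...,2]>zr[0])&(P[...,2]<zr[1])
    zt=np.percentile(P[m][:,2],90);m&=P[...,2]>zt-.006
    pts=np.argwhere(m)[:,::-1].astype(np.float32);h=cv2.convexHull(pts)
    (u,v),ax,_=cv2.fitEllipse(h);return (u,v),ax,zt,m.sum()
E
python3 - <<'E'
from h import *
z=np.load('w1.npz');P,p=z['P'],z['p'];c=cams.get_calibration('wrist');ct=cams.get_calibration('top')
for n,g in(('long',(.56,-.367)),('short',(.588,-.0355))):
    uv,ax,zt,k=rim(P,p,c,g);print(n,uv,ax,zt,k,plane(c,uv,zt),)
print(tri(c,rim(P,p,c,(.56,-.367))[0],ct,(427.5,231)))
q=[plane(c,u,.015)[:2] for u in((40,21),(200,49),(196,146),(42,121))];print(np.round(q,4),np.mean(q,0))
e=q[0]-q[1];print('yaw',np.arctan2(-e[0],e[1]),np.linalg.norm(e));e=q[3]-q[2];print(np.arctan2(-e[0],e[1]),np.linalg.norm(e))
e=q[0]-q[3];print('yawx',np.arctan2(e[1],e[0]),np.linalg.norm(e))
print('z of plate',P[80,125],'ball',P[113,135])
print(rel((.58,-.08,.32)))
E
```

```text
long (324.0024108886719, 168.6138458251953) (36.273929595947266, 36.93356704711914) 0.08533243062199455 464 [ 0.55993046 -0.36619872  0.08533243]
short (39.25075149536133, 70.06153869628906) (38.30486297607422, 47.727115631103516) 0.08949234036497117 765 [ 0.58785846 -0.03711202  0.08949234]
(array([ 0.56051841, -0.36589443,  0.08991174]), np.float64(0.0004901856706227432))
[[ 0.6423  0.0156]
 [ 0.6592 -0.1806]
 [ 0.5405 -0.1935]
 [ 0.5228  0.0086]] [ 0.59120065 -0.08746916]
yaw 0.08611488672786242 0.19690793133165674
0.08692299129819789 0.20287914005470364
yawx 0.0581664267722072 0.11964161381408155
z of plate [ 0.59992198 -0.091472    0.01349887] ball [ 0.56996977 -0.15124771  0.10692613]
[ 0.774 -1.823  0.496]
```

Request:
carry_out:
  deltas:
    - {"slide": [0.1, -0.4, 0.1], "yaw": 0, "gripper": 1}
    - {"slide": [0.2, -0.8, 0.2], "yaw": 0, "gripper": 1}
    - {"slide": [0.3, -0.95, 0.2], "yaw": 0, "gripper": 1}

```text
time_s: 1.9
tcp_pos: [0.5422, -0.2206, 0.3644]
orientation: [[0.969, 0.246, -0.001], [0.246, -0.969, 0.001], [-0.001, -0.001, -1.0]]
force: [1.2, -1.0, 0.2]
gripper_width: 0.0855
grip_force: 0.0
```

Request:
carry_out:
  deltas:
    - {"slide": [0.1, -0.4, 0.1], "yaw": 0, "gripper": 1}
    - {"slide": [0.2, -0.8, 0.2], "yaw": 0, "gripper": 1}
    - {"slide": [0.3, -0.95, 0.3], "yaw": 0, "gripper": 1}

```text
time_s: 2.28
tcp_pos: [0.5517, -0.0713, 0.3202]
orientation: [[0.969, 0.247, 0.001], [0.247, -0.969, 0.0], [0.001, -0.0, -1.0]]
force: [0.1, -0.6, -0.3]
gripper_width: 0.0853
grip_force: 0.0
```

Request:
carry_out:
  deltas:
    - {"slide": [0.287, -0.18, 0.25], "yaw": 0.051, "gripper": 1}
    - {"slide": [0.287, -0.18, 0.53], "yaw": 0.051, "gripper": 1}
    - {"slide": [0.287, -0.18, 0.53], "yaw": 0.051, "gripper": 1}
    - {"slide": [0.287, -0.18, 0.53], "yaw": 0.051, "gripper": 1}

```text
time_s: 2.78
tcp_pos: [0.5879, -0.0386, 0.242]
orientation: [[0.996, 0.085, 0.002], [0.085, -0.996, -0.001], [0.002, 0.001, -1.0]]
force: [0.9, -0.7, 0.2]
gripper_width: 0.0855
grip_force: 0.0
```

Run:
```python
from h import *
s=manip.state();print(s['time_s'],s['tcp_pos'],np.round(s['orientation'],3))
c,p,d=snap('wrist');cv2.imwrite('pics/w2.png',p[:,:,::-1]);P=cloud(c,d)
uv,ax,zt,k=rim(P,p,c,(.587,-.0375));print(uv,ax,zt,k);q=plane(c,uv,zt);print(q)
print(tri(c,uv,cams.get_calibration('top'),(308,222)))
print(rel((q[0],q[1],.09)))
```

```text
2.775 [ 0.58792582 -0.03864421  0.24200626] [[ 0.996  0.085  0.002]
 [ 0.085 -0.996 -0.001]
 [ 0.002  0.001 -1.   ]]
(319.04815673828125, 220.82420349121094) (52.2825927734375, 52.800289154052734) 0.08985417744888567 989
[ 0.58825231 -0.03400386  0.08985418]
(array([ 0.58848244, -0.03474026,  0.09060326]), np.float64(0.0014870860869911206))
[-1.000e-03 -3.000e-02  1.017e+00]
```

View pics/w2.png

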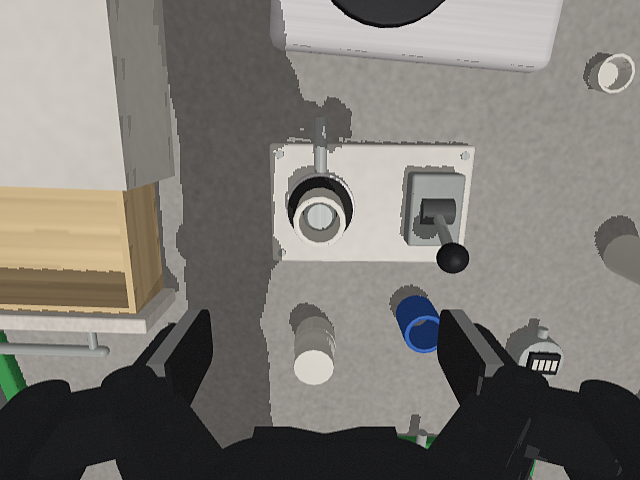

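The close wrist view confirms it: a plain white open tube on the white stand, rim centre at (319,221) with the steel spigot visible inside. The lever ball is at (452,258), the lidded pot at (314,367) and the blue sleeve at (425,333).

Request:
carry_out:
  deltas:
    - {"slide": [0, -0.03, 0.3], "yaw": 0, "gripper": 1}
    - {"slide": [0, -0.03, 0.6], "yaw": 0, "gripper": 1}
    - {"slide": [0, -0.03, 0.85], "yaw": 0, "gripper": 1}
    - {"slide": [0, -0.03, 0.95], "yaw": 0, "gripper": 1}
    - {"slide": [0, -0.03, 0.95], "yaw": 0, "gripper": 1}

```text
time_s: 3.45
tcp_pos: [0.5876, -0.0331, 0.0985]
orientation: [[0.996, 0.087, 0.001], [0.087, -0.996, -0.0], [0.001, 0.0, -1.0]]
force: [1.0, 0.0, 0.3]
gripper_width: 0.0852
grip_force: 0.0
```

Request:
carry_out:
  deltas:
    - {"slide": [0, 0, 0.1], "yaw": 0, "gripper": 1}
    - {"slide": [0, 0, 0.19], "yaw": 0, "gripper": 1}
    - {"slide": [0, 0, 0.19], "yaw": 0, "gripper": -0.3}
    - {"slide": [0, 0, 0.19], "yaw": 0, "gripper": -0.3}
    - {"slide": [0, 0, 0.19], "yaw": 0, "gripper": -0.3}
    - {"slide": [0, 0, 0.19], "yaw": 0, "gripper": -0.3}
    - {"slide": [0, 0, 0.19], "yaw": 0, "gripper": -0.3}
    - {"slide": [0, 0, 0.19], "yaw": 0, "gripper": -0.3}
  grip_force: 30

```text
time_s: 4.45
tcp_pos: [0.5876, -0.0326, 0.0698]
orientation: [[0.996, 0.087, 0.001], [0.087, -0.996, -0.0], [0.001, 0.0, -1.0]]
force: [-0.3, -0.5, 6.7]
gripper_width: 0.0417
grip_force: 30.3
```

Request:
carry_out:
  deltas:
    - {"slide": [0, 0, -0.08], "yaw": 0, "gripper": -0.3}
    - {"slide": [0, 0, -0.2], "yaw": 0, "gripper": -0.3}
    - {"slide": [0, 0, -0.4], "yaw": 0, "gripper": -0.3}
    - {"slide": [0, 0, -0.7], "yaw": 0, "gripper": -0.3}
    - {"slide": [0, 0, -1], "yaw": 0, "gripper": -0.3}
    - {"slide": [0, 0, -1], "yaw": 0, "gripper": -0.3}

```text
time_s: 5.2
tcp_pos: [0.5895, -0.0323, 0.2245]
orientation: [[0.996, 0.087, 0.008], [0.087, -0.996, 0.0], [0.008, 0.001, -1.0]]
force: [-0.1, -0.2, -1.2]
gripper_width: 0.042
grip_force: 30.5
```

Request:
carry_out:
  deltas:
    - {"slide": [-0.05, -0.3, -0.2], "yaw": 0, "gripper": -0.3}
    - {"slide": [-0.1, -0.6, -0.3], "yaw": 0, "gripper": -0.3}
    - {"slide": [-0.1, -0.85, -0.4], "yaw": 0, "gripper": -0.3}

```text
time_s: 5.58
tcp_pos: [0.5599, 0.0948, 0.2801]
orientation: [[0.996, 0.088, -0.0], [0.088, -0.996, 0.0], [-0.0, -0.0, -1.0]]
force: [0.3, -0.8, -1.4]
gripper_width: 0.042
grip_force: 30.7
```

Request:
carry_out:
  deltas:
    - {"slide": [-0.05, -0.3, 0], "yaw": 0, "gripper": -0.3}
    - {"slide": [-0.1, -0.6, 0], "yaw": 0, "gripper": -0.3}
    - {"slide": [-0.1, -0.85, 0], "yaw": 0, "gripper": -0.3}
    - {"slide": [-0.1, -0.85, 0], "yaw": 0, "gripper": -0.3}
    - {"slide": [-0.1, -0.85, 0], "yaw": 0, "gripper": -0.3}

```text
time_s: 6.2
tcp_pos: [0.5348, 0.2181, 0.279]
orientation: [[0.996, 0.087, -0.0], [0.087, -0.996, -0.001], [-0.0, 0.001, -1.0]]
force: [-0.5, -0.5, -1.5]
gripper_width: 0.0415
grip_force: 30.7
```

Run:
```python
from h import *
s=manip.state();print(s['time_s'],s['tcp_pos'],np.round(s['orientation'],3),s['gripper_width'])
c,p,d=snap('wrist');cv2.imwrite('pics/w3.png',p[:,:,::-1]);P=cloud(c,d);np.savez('w3.npz',P=P,p=p)
import pickle;pickle.dump(c,open('w3c.pkl','wb'))
```

```text
6.2 [0.53484893 0.21805226 0.27903504] [[ 0.996  0.087 -0.   ]
 [ 0.087 -0.996 -0.001]
 [-0.     0.001 -1.   ]] 0.04154984909809104
```

View pics/w3.png

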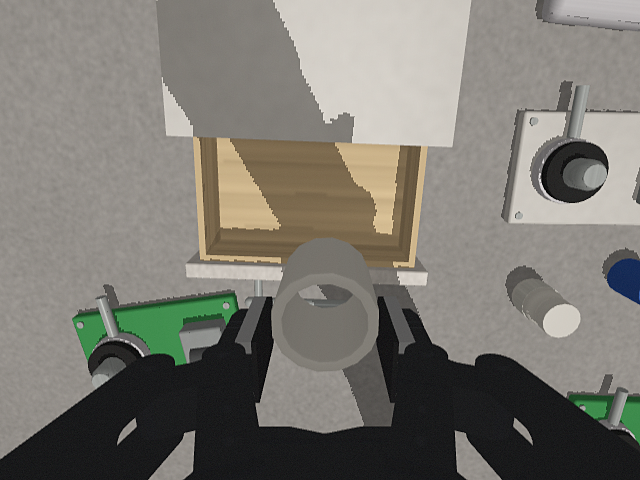

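The wrist view shows the sleeve held upright between the pads at (325,305). The spigot is now bare, the cabinet front edge runs (166,135)–(455,147), the drawer front panel runs (188,270)–(427,278), and the drawer is empty.

Run:
```python
from h import *
import pickle
z=np.load('w3.npz');P=z['P'];c=pickle.load(open('w3c.pkl','rb'))
a,b=plane(c,(166,135),.1),plane(c,(455,147),.1);print('cabfront',a,b,'yaw',np.arctan2(-(a-b)[0],(a-b)[1]),np.linalg.norm(a-b))
for n,m in (('floor',abs(P[...,2]-.022)<.006),('panel',abs(P[...,2]-.088)<.004),('cabtop',abs(P[...,2]-.1)<.005)):
    m=m&(P[...,1]>.1)&(P[...,1]<.36)&(P[...,0]>.4)
    q=P[m]
    print(n,len(q),np.median(q[:,2]))
    for y0 in (.14,.16,.18,.26,.28,.30):
        k=q[abs(q[:,1]-y0)<.006]
        if len(k):print('  y',y0,'x',np.percentile(k[:,0],[1,99]).round(4))
    print('  yrange',np.percentile(q[:,1],[.5,99.5]))
s=P[...,2]
m=(np.hypot(P[...,0]-.535,P[...,1]-.218)<.04)&(s>.2)&(s<.33);print('sleeve top',np.percentile(P[m][:,2],[50,90,97,99]))
```

```text
cabfront [0.59055678 0.35564697 0.1       ] [0.60191459 0.11373834 0.1       ] yaw 0.046916369190054416 0.24217511007227072
floor 18918 0.02154600720365088
  y 0.14 x [0.4896 0.5973]
  y 0.16 x [0.4887 0.5969]
  y 0.18 x [0.4878 0.5958]
  y 0.26 x [0.4839 0.592 ]
  y 0.28 x [0.4829 0.5909]
  y 0.3 x [0.482  0.5897]
  yrange [0.134174   0.33301852]
panel 2283 0.08684913469394678
  y 0.14 x [0.4691 0.4837]
  y 0.16 x [0.4681 0.483 ]
  y 0.26 x [0.4639 0.478 ]
  y 0.28 x [0.4628 0.477 ]
  y 0.3 x [0.4614 0.4759]
  yrange [0.11469988 0.3456896 ]
cabtop 42319 0.09957125013923596
  y 0.14 x [0.6023 0.708 ]
  y 0.16 x [0.6012 0.7064]
  y 0.18 x [0.6003 0.7045]
  y 0.26 x [0.5965 0.6977]
  y 0.28 x [0.5955 0.6958]
  y 0.3 x [0.5946 0.6941]
  yrange [0.11997099 0.35740905]
sleeve top [0.2980379  0.32171058 0.32884827 0.32975721]
```

Request:
carry_out:
  deltas:
    - {"slide": [0, 0, 0.35], "yaw": 0, "gripper": -0.3}
    - {"slide": [0, 0, 0.7], "yaw": 0, "gripper": -0.3}
    - {"slide": [0, 0, 0.95], "yaw": 0, "gripper": -0.3}

```text
time_s: 6.62
tcp_pos: [0.5346, 0.2165, 0.1346]
orientation: [[0.996, 0.085, -0.001], [0.085, -0.996, -0.002], [-0.002, 0.001, -1.0]]
force: [0.1, -0.3, -0.8]
gripper_width: 0.0419
grip_force: 30.7
```

Request:
carry_out:
  deltas:
    - {"slide": [0, 0, 0.2], "yaw": 0, "gripper": -0.3}
    - {"slide": [0, 0, 0.4], "yaw": 0, "gripper": -0.3}
    - {"slide": [0, 0, 0.5], "yaw": 0, "gripper": -0.3}
    - {"slide": [0, 0, 0.54], "yaw": 0, "gripper": -0.3}
    - {"slide": [0, 0, 0.55], "yaw": 0, "gripper": -0.3}
    - {"slide": [0, 0, 0.55], "yaw": 0, "gripper": -0.3}

```text
time_s: 7.38
tcp_pos: [0.5355, 0.219, 0.0551]
orientation: [[0.996, 0.087, 0.001], [0.087, -0.996, 0.001], [0.001, -0.0, -1.0]]
force: [0.2, 0.0, -0.1]
gripper_width: 0.0419
grip_force: 30.7
```

Request:
carry_out:
  deltas:
    - {"slide": [0, 0, 0.01], "yaw": 0, "gripper": -0.3}
    - {"slide": [0, 0, 0.018], "yaw": 0, "gripper": -0.3}
    - {"slide": [0, 0, 0.018], "yaw": 0, "gripper": -0.3}
    - {"slide": [0, 0, 0.018], "yaw": 0, "gripper": 0.2}
    - {"slide": [0, 0, 0.018], "yaw": 0, "gripper": 0.8}
    - {"slide": [0, 0, 0.018], "yaw": 0, "gripper": 0.8}
    - {"slide": [0, 0, 0.018], "yaw": 0, "gripper": 0.8}
    - {"slide": [0, 0, 0.018], "yaw": 0, "gripper": 0.8}

```text
time_s: 8.38
tcp_pos: [0.5349, 0.2188, 0.0515]
orientation: [[0.996, 0.087, -0.0], [0.087, -0.996, -0.0], [-0.0, 0.0, -1.0]]
force: [0.2, 0.2, -1.6]
gripper_width: 0.0772
grip_force: 0.0
```

Request:
carry_out:
  deltas:
    - {"slide": [0, 0, -0.05], "yaw": 0, "gripper": 0.8}
    - {"slide": [0, 0, -0.2], "yaw": 0, "gripper": 0.8}
    - {"slide": [0, 0, -0.5], "yaw": 0, "gripper": 0.8}
    - {"slide": [0, 0, -0.9], "yaw": 0, "gripper": 0.8}
    - {"slide": [0, 0, -0.9], "yaw": 0, "gripper": 0.8}

```text
time_s: 9.0
tcp_pos: [0.5376, 0.2205, 0.192]
orientation: [[0.996, 0.087, 0.008], [0.087, -0.996, 0.004], [0.009, -0.003, -1.0]]
force: [0.4, 0.6, -0.6]
gripper_width: 0.0769
grip_force: 0.0
```

Run:
```python
from h import *
s=manip.state();print(s['time_s'],s['tcp_pos'],np.round(s['orientation'],3),s['gripper_width'])
c,p,d=snap('wrist');cv2.imwrite('pics/w4.png',p[:,:,::-1]);P=cloud(c,d)
uv,ax,zt,k=rim(P,p,c,(.5355,.219),.03,(.05,.085));print(uv,ax,zt,k,plane(c,uv,zt))
```

```text
9.0 [0.53757978 0.22051213 0.19204581] [[ 0.996  0.087  0.008]
 [ 0.087 -0.996  0.004]
 [ 0.009 -0.003 -1.   ]] 0.07689731331117472
(327.96893310546875, 234.66586303710938) (57.400840759277344, 58.378623962402344) 0.07207055801923645 1198 [0.53632421 0.21853655 0.07207056]
```

View pics/w4.png

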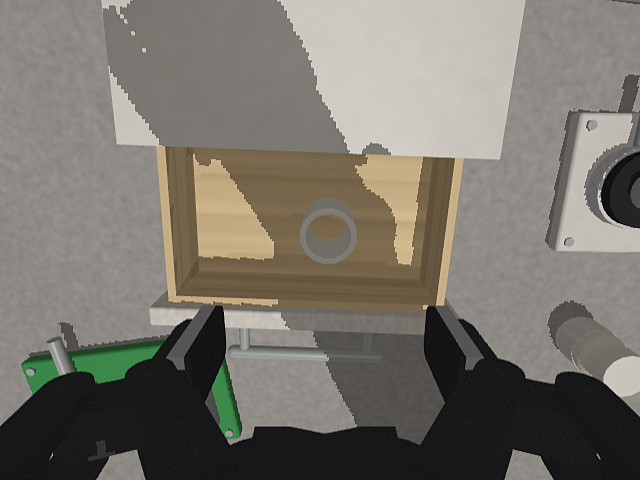

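The short sleeve stands upright in the drawer at (328,235) with its rim at z 0.072, which matches 22 + 50 mm. Next I close the fingers and push the handle bar, seen at (305,352).

Request:
carry_out:
  deltas:
    - {"slide": [-0.4, -0.05, 0], "yaw": 0, "gripper": 0}
    - {"slide": [-0.8, -0.1, 0], "yaw": 0, "gripper": -1}
    - {"slide": [-1, -0.1, 0], "yaw": 0, "gripper": -1}
    - {"slide": [-1, -0.1, 0.3], "yaw": 0, "gripper": -1}
    - {"slide": [-1, -0.1, 0.6], "yaw": 0, "gripper": -1}
    - {"slide": [-1, -0.1, 0.86], "yaw": 0, "gripper": -1}
    - {"slide": [-1, -0.1, 0.86], "yaw": 0, "gripper": -1}
    - {"slide": [-1, -0.1, 0.86], "yaw": 0, "gripper": -1}

```text
time_s: 10.05
tcp_pos: [0.3842, 0.2208, 0.0582]
orientation: [[0.996, 0.088, -0.0], [0.088, -0.996, -0.0], [-0.0, 0.0, -1.0]]
force: [0.7, -0.2, 0.7]
gripper_width: 0.0002
grip_force: 0.0
```

Request:
carry_out:
  deltas:
    - {"slide": [0.1, 0.01, 0], "yaw": 0, "gripper": -1}
    - {"slide": [0.18, 0.01, 0], "yaw": 0, "gripper": -1}
    - {"slide": [0.24, 0.01, 0], "yaw": 0, "gripper": -1}
    - {"slide": [0.3, 0.01, 0], "yaw": 0, "gripper": -1}
    - {"slide": [0.36, 0.01, 0], "yaw": 0, "gripper": -1}
    - {"slide": [0.42, 0.015, 0], "yaw": 0, "gripper": -1}
    - {"slide": [0.48, 0.02, 0], "yaw": 0, "gripper": -1}
    - {"slide": [0.54, 0.02, 0], "yaw": 0, "gripper": -1}
    - {"slide": [0.6, 0.025, 0], "yaw": 0, "gripper": -1}

```text
time_s: 11.18
tcp_pos: [0.4745, 0.2248, 0.0574]
orientation: [[0.996, 0.088, -0.0], [0.088, -0.996, -0.0], [-0.0, 0.0, -1.0]]
force: [-1.5, -0.1, -0.9]
gripper_width: -0.0001
grip_force: 0.6
```

Request:
carry_out:
  deltas:
    - {"slide": [0.06, 0.002, 0], "yaw": 0, "gripper": -1}
    - {"slide": [0.12, 0.004, 0], "yaw": 0, "gripper": -1}
    - {"slide": [0.18, 0.006, 0], "yaw": 0, "gripper": -1}
    - {"slide": [0.24, 0.008, 0], "yaw": 0, "gripper": -1}
    - {"slide": [0.29, 0.01, 0], "yaw": 0, "gripper": -1}
    - {"slide": [0.33, 0.012, 0], "yaw": 0, "gripper": -1}
    - {"slide": [0.36, 0.014, 0], "yaw": 0, "gripper": -1}
    - {"slide": [0.36, 0.014, 0], "yaw": 0, "gripper": -1}

```text
time_s: 12.18
tcp_pos: [0.5288, 0.2275, 0.0577]
orientation: [[0.996, 0.087, 0.001], [0.087, -0.996, 0.0], [0.001, -0.0, -1.0]]
force: [-0.1, 0.6, -0.6]
gripper_width: -0.0
grip_force: 0.0
```

Run:
```python
from h import *
c,p,d=snap('wrist');P=cloud(c,d);np.savez('w5.npz',P=P,p=p);cv2.imwrite('pics/w5.png',p[:,:,::-1])
print(manip.state()['force'])
q=P[(abs(P[...,2]-.088)<.004)&(P[...,1]>.1)&(P[...,1]<.36)&(P[...,0]>.4)]
r=P[(abs(P[...,2]-.1)<.004)&(P[...,1]>.1)&(P[...,1]<.36)&(P[...,0]>.4)]
for y in(.14,.16,.18,.28,.3,.32):
    for k in(q,r):
        k=k[abs(k[:,1]-y)<.006];print(y,len(k),np.percentile(k[:,0],[1,99]).round(4) if len(k) else '')
```

```text
[-0.97810011 -0.13371443 -0.12775035]
0.14 1332 [0.5451 0.5596]
0.14 117 [0.6006 0.608 ]
0.16 1342 [0.5441 0.5586]
0.16 6791 [0.6003 0.6388]
0.18 1356 [0.5431 0.5576]
0.18 6814 [0.5994 0.6373]
0.28 1381 [0.5383 0.5527]
0.28 6241 [0.5945 0.6287]
0.3 1383 [0.5372 0.5517]
0.3 6090 [0.5935 0.6269]
0.32 1404 [0.5363 0.5508]
0.32 4266 [0.5924 0.6253]
```

Request:
carry_out:
  deltas:
    - {"slide": [0.05, 0.002, 0], "yaw": 0, "gripper": -1}
    - {"slide": [0.1, 0.004, 0], "yaw": 0, "gripper": -1}
    - {"slide": [0.15, 0.006, 0], "yaw": 0, "gripper": -1}
    - {"slide": [0.2, 0.008, 0], "yaw": 0, "gripper": -1}
    - {"slide": [0.24, 0.01, 0], "yaw": 0, "gripper": -1}
    - {"slide": [0.26, 0.012, 0], "yaw": 0, "gripper": -1}
    - {"slide": [0.26, 0.012, 0], "yaw": 0, "gripper": -1}

```text
time_s: 13.1
tcp_pos: [0.5675, 0.2288, 0.0575]
orientation: [[0.996, 0.087, 0.0], [0.087, -0.996, -0.0], [0.0, 0.0, -1.0]]
force: [-0.1, 0.3, -0.2]
gripper_width: 0.0003
grip_force: 0.0
```

Request:
carry_out:
  deltas:
    - {"slide": [0.01, 0, 0], "yaw": 0, "gripper": -1}
    - {"slide": [0.02, 0, 0], "yaw": 0, "gripper": -1}
    - {"slide": [0.025, 0, 0], "yaw": 0, "gripper": -1}

```text
time_s: 13.48
tcp_pos: [0.5708, 0.229, 0.0575]
orientation: [[0.996, 0.087, -0.0], [0.087, -0.996, -0.0], [-0.0, 0.0, -1.0]]
force: [-1.8, -2.2, 1.1]
gripper_width: -0.0001
grip_force: 1.6
```

```bash
cat > dr.py <<'E'
from h import *
c,p,d=snap('wrist');P=cloud(c,d)
print(manip.state()['force'])
for lo,hi,n in((.083,.091,'panel'),(.096,.104,'cab')):
    q=P[(P[...,2]>lo)&(P[...,2]<hi)&(P[...,1]>.1)&(P[...,1]<.36)&(P[...,0]>.4)]
    for y in(.16,.18,.3):
        k=q[abs(q[:,1]-y)<.006];print(n,y,len(k),np.percentile(k[:,0],[1,99]).round(4) if len(k) else '')
E
python3 dr.py
```

```text
[-1.15974852 -1.03782384  0.49125296]
panel 0.16 764 [0.5855 0.5947]
panel 0.18 774 [0.5845 0.5936]
panel 0.3 796 [0.5786 0.5881]
cab 0.16 11976 [0.601  0.6804]
cab 0.18 12293 [0.5999 0.6791]
cab 0.3 11782 [0.5941 0.6687]
```

Request:
carry_out:
  deltas:
    - {"slide": [0.01, 0, 0], "yaw": 0, "gripper": -1}
    - {"slide": [0.02, 0, 0], "yaw": 0, "gripper": -1}
    - {"slide": [0.025, 0, 0], "yaw": 0, "gripper": -1}

```text
time_s: 13.9
tcp_pos: [0.5709, 0.229, 0.0573]
orientation: [[0.996, 0.088, -0.006], [0.088, -0.996, -0.003], [-0.007, 0.002, -1.0]]
force: [-16.1, -3.8, 13.9]
gripper_width: 0.0
grip_force: 8.2
```

```bash
python3 dr.py
```

```text
[-13.97144006  -3.68017643  10.98705803]
panel 0.16 748 [0.5854 0.5945]
panel 0.18 759 [0.5845 0.5936]
panel 0.3 795 [0.5787 0.5878]
cab 0.16 11907 [0.601  0.6806]
cab 0.18 12387 [0.6001 0.6793]
cab 0.3 11943 [0.5941 0.6687]
```

The drawer is shut against its stop. I back off and stop over the bare spigot on the way, to measure it closely.

Request:
carry_out:
  deltas:
    - {"slide": [-0.1, 0, 0], "yaw": 0, "gripper": -1}
    - {"slide": [-0.4, 0, 0], "yaw": 0, "gripper": -1}
    - {"slide": [-0.4, 0, -0.4], "yaw": 0, "gripper": -1}
    - {"slide": [-0.4, 0, -0.8], "yaw": 0, "gripper": -1}
    - {"slide": [-0.4, 0, -1], "yaw": 0, "gripper": -1}

```text
time_s: 14.58
tcp_pos: [0.5159, 0.2255, 0.2113]
orientation: [[0.996, 0.088, 0.005], [0.088, -0.996, 0.002], [0.005, -0.002, -1.0]]
force: [0.2, -0.1, 0.3]
gripper_width: 0.0001
grip_force: 0.0
```

Request:
carry_out:
  deltas:
    - {"slide": [0.06, 0.3, -0.1], "yaw": 0, "gripper": 0}
    - {"slide": [0.12, 0.6, -0.1], "yaw": 0, "gripper": 1}
    - {"slide": [0.18, 0.88, -0.1], "yaw": 0, "gripper": 1}

```text
time_s: 14.95
tcp_pos: [0.5539, 0.0939, 0.2231]
orientation: [[0.996, 0.087, 0.002], [0.087, -0.996, 0.0], [0.002, 0.0, -1.0]]
force: [1.0, 0.1, -0.4]
gripper_width: 0.0545
grip_force: 0.0
```

Request:
carry_out:
  deltas:
    - {"slide": [0.06, 0.3, 0], "yaw": 0, "gripper": 1}
    - {"slide": [0.12, 0.6, 0], "yaw": 0, "gripper": 1}
    - {"slide": [0.18, 0.88, 0], "yaw": 0, "gripper": 1}
    - {"slide": [0.18, 0.88, 0], "yaw": 0, "gripper": 1}
    - {"slide": [0.18, 0.88, 0], "yaw": 0, "gripper": 1}

```text
time_s: 15.58
tcp_pos: [0.5917, -0.033, 0.2225]
orientation: [[0.996, 0.088, 0.001], [0.088, -0.996, 0.001], [0.001, -0.001, -1.0]]
force: [0.3, 0.7, 0.8]
gripper_width: 0.0854
grip_force: 0.0
```

Run:
```python
from h import *
s=manip.state();print(s['time_s'],s['tcp_pos'],np.round(s['orientation'],3))
c,p,d=snap('wrist');P=cloud(c,d);np.savez('w6.npz',P=P,p=p)
import pickle;pickle.dump(c,open('w6c.pkl','wb'))
uv,ax,zt,k=rim(P,p,c,(.588,-.034),.03,(.055,.08));print(uv,ax,zt,k,plane(c,uv,zt))
u,v=int(uv[0]),int(uv[1]);cv2.imwrite('pics/w6.png',cv2.resize(p[v-70:v+70,u-80:u+160,::-1],None,fx=3.2,fy=3.2))
print(rel((.560,-.366,.2)))
```

```text
15.575 [ 0.5916503  -0.03300998  0.22254574] [[ 0.996  0.088  0.001]
 [ 0.088 -0.996  0.001]
 [ 0.001 -0.001 -1.   ]]
(325.6538391113281, 223.978759765625) (32.22317123413086, 33.19172668457031) 0.06713126515020154 817 [ 0.5887973  -0.03384691  0.06713127]
[-0.407  2.197  0.149]
```

View pics/w6.png

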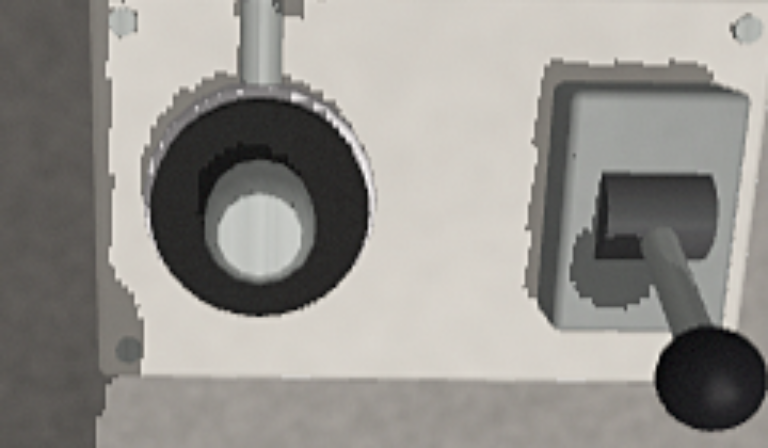

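The crop shows the bare spigot: top disc centre at crop (260,236), black shoulder ring centre at (260,206). The rim mask included some of the cone, so I refine with both shapes.

Run:
```python
from h import *
import pickle
z=np.load('w6.npz');P,p=z['P'],z['p'];c=pickle.load(open('w6c.pkl','rb'))
print('disc',plane(c,(325-80+260/3.2-.35,223-70+236/3.2-.35),.067))
g=cv2.cvtColor(p,cv2.COLOR_RGB2GRAY)
m=(g<70)&(np.hypot(P[...,0]-.588,P[...,1]+.034)<.036)&(abs(P[...,2]-.04)<.003)
h=cv2.convexHull(np.argwhere(m)[:,::-1].astype(np.float32));e=cv2.fitEllipse(h);print('shoulder',e,np.median(P[m][:,2]),plane(c,e[0],.04))
m2=(abs(P[...,2]-.067)<.0015)&(np.hypot(P[...,0]-.588,P[...,1]+.034)<.02)
h=cv2.convexHull(np.argwhere(m2)[:,::-1].astype(np.float32));e=cv2.fitEllipse(h);print('disc2',e,plane(c,e[0],.067))
```

```text
disc [ 0.58672692 -0.03423595  0.067     ]
shoulder ((325.5907897949219, 217.42813110351562), (67.5040054321289, 68.01734924316406), 83.91091918945312) 0.03953986471620391 [ 0.58824462 -0.03392174  0.04      ]
disc2 ((325.7701110839844, 225.01223754882812), (26.52635383605957, 27.632102966308594), 85.77822875976562) [ 0.58789714 -0.03402388  0.067     ]
```

Request:
carry_out:
  deltas:
    - {"slide": [-0.1, 0.35, 0], "yaw": 0, "gripper": 1}
    - {"slide": [-0.15, 0.7, 0], "yaw": 0, "gripper": 1}
    - {"slide": [-0.2, 1, 0], "yaw": 0, "gripper": 1}

```text
time_s: 16.0
tcp_pos: [0.575, -0.1861, 0.2229]
orientation: [[0.996, 0.089, 0.001], [0.089, -0.996, -0.0], [0.001, 0.0, -1.0]]
force: [1.0, -0.4, -0.1]
gripper_width: 0.0855
grip_force: 0.0
```

Request:
carry_out:
  deltas:
    - {"slide": [-0.1, 0.35, 0], "yaw": 0, "gripper": 1}
    - {"slide": [-0.15, 0.7, 0], "yaw": 0, "gripper": 1}
    - {"slide": [-0.2, 1, 0], "yaw": 0, "gripper": 1}
    - {"slide": [-0.2, 1, 0], "yaw": 0, "gripper": 1}

```text
time_s: 16.5
tcp_pos: [0.5571, -0.3415, 0.2222]
orientation: [[0.997, 0.083, -0.001], [0.083, -0.997, -0.002], [-0.001, 0.002, -1.0]]
force: [-0.4, -0.1, -0.3]
gripper_width: 0.0854
grip_force: 0.0
```

Request:
carry_out:
  deltas:
    - {"slide": [0, 0.2, 0], "yaw": 0, "gripper": 1}
    - {"slide": [0, 0.2, 0], "yaw": 0, "gripper": 1}
    - {"slide": [0, 0.2, 0], "yaw": 0, "gripper": 1}

```text
time_s: 16.88
tcp_pos: [0.5617, -0.3655, 0.2226]
orientation: [[0.996, 0.09, 0.0], [0.09, -0.996, 0.001], [0.001, -0.001, -1.0]]
force: [1.3, 0.2, 0.3]
gripper_width: 0.0852
grip_force: 0.0
```

Run:
```python
from h import *
s=manip.state();print(s['time_s'],s['tcp_pos'],np.round(s['orientation'],3))
c,p,d=snap('wrist');P=cloud(c,d)
uv,ax,zt,k=rim(P,p,c,(.56,-.366));q=plane(c,uv,zt);print(uv,ax,zt,k,q)
print(rel((q[0],q[1],.055)))
b=P[(P[...,2]>.1)&(np.hypot(P[...,0]-.64,P[...,1]+.43)<.06)];print('bottle',b.mean(0) if len(b) else 0)
```

```text
16.875 [ 0.56165781 -0.3655303   0.22256764] [[ 0.996  0.09   0.   ]
 [ 0.09  -0.996  0.001]
 [ 0.001 -0.001 -1.   ]]
(325.1456298828125, 226.92774963378906) (54.52666091918945, 54.88092041015625) 0.0850236913365015 1071 [ 0.56071739 -0.36567393  0.08502369]
[-0.007  0.002  1.118]
bottle [ 0.64928164 -0.44609186  0.14001564]
```

Request:
carry_out:
  deltas:
    - {"slide": [-0.007, 0.002, 0.3], "yaw": 0, "gripper": 1}
    - {"slide": [-0.007, 0.002, 0.6], "yaw": 0, "gripper": 1}
    - {"slide": [-0.007, 0.002, 0.85], "yaw": 0, "gripper": 1}
    - {"slide": [-0.007, 0.002, 1], "yaw": 0, "gripper": 1}
    - {"slide": [-0.007, 0.002, 1], "yaw": 0, "gripper": 1}

```text
time_s: 17.55
tcp_pos: [0.5591, -0.3661, 0.071]
orientation: [[0.996, 0.089, -0.003], [0.089, -0.996, 0.002], [-0.003, -0.003, -1.0]]
force: [-0.5, -0.4, 0.7]
gripper_width: 0.0855
grip_force: 0.0
```

Request:
carry_out:
  deltas:
    - {"slide": [0, 0, 0.1], "yaw": 0, "gripper": 1}
    - {"slide": [0, 0, 0.117], "yaw": 0, "gripper": 0}
    - {"slide": [0, 0, 0.117], "yaw": 0, "gripper": -0.3}
    - {"slide": [0, 0, 0.117], "yaw": 0, "gripper": -0.3}
    - {"slide": [0, 0, 0.117], "yaw": 0, "gripper": -0.3}
    - {"slide": [0, 0, 0.117], "yaw": 0, "gripper": -0.3}
    - {"slide": [0, 0, 0.117], "yaw": 0, "gripper": -0.3}
    - {"slide": [0, 0, 0.117], "yaw": 0, "gripper": -0.3}
  grip_force: 40

```text
time_s: 18.55
tcp_pos: [0.5604, -0.3683, 0.0558]
orientation: [[0.996, 0.087, 0.001], [0.087, -0.996, -0.0], [0.001, 0.001, -1.0]]
force: [-0.4, 2.1, 5.6]
gripper_width: 0.0427
grip_force: 40.8
```

Request:
carry_out:
  deltas:
    - {"slide": [0, 0, -0.1], "yaw": 0, "gripper": -0.3}
    - {"slide": [0, 0, -0.3], "yaw": 0, "gripper": -0.3}
    - {"slide": [0, 0, -0.6], "yaw": 0, "gripper": -0.3}
    - {"slide": [0, 0, -0.9], "yaw": 0, "gripper": -0.3}
    - {"slide": [0, 0, -0.95], "yaw": 0, "gripper": -0.3}
    - {"slide": [0, 0, -0.95], "yaw": 0, "gripper": -0.3}
    - {"slide": [0, 0, -0.95], "yaw": 0, "gripper": -0.3}

```text
time_s: 19.42
tcp_pos: [0.5589, -0.3679, 0.196]
orientation: [[0.996, 0.087, -0.002], [0.087, -0.996, 0.001], [-0.002, -0.001, -1.0]]
force: [0.8, -0.0, -0.4]
gripper_width: 0.043
grip_force: 40.8
```

```bash
cat > held.py <<'E'
from h import *
s=manip.state();t=s['tcp_pos'];print(s['time_s'],t,np.round(s['orientation'],3),s['gripper_width'])
c,p,d=snap('wrist');P=cloud(c,d);np.savez('held.npz',P=P,p=p)
# top rim: white, near tool axis, expected z = tcp+.03
m=(np.hypot(P[...,0]-t[0],P[...,1]-t[1])<.03)&(abs(P[...,2]-t[2]-.03)<.006)&(p.min(-1)>70)&(np.ptp(p.astype(int),axis=-1)<30)
n,l,st,_=cv2.connectedComponentsWithStats(m.astype(np.uint8));i=1+st[1:,4].argmax();m=l==i
zt=np.median(P[m][:,2]);e=cv2.fitEllipse(cv2.convexHull(np.argwhere(m)[:,::-1].astype(np.float32)))
q=plane(c,e[0],zt);print(m.sum(),e,'top z rel tcp',zt-t[2],'rim centre',q,'offset',q[:2]-t[:2])
v,u=int(e[0][1]),int(e[0][0]);cv2.imwrite('pics/held.png',cv2.resize(p[v-90:v+60,u-100:u+100,::-1],None,fx=3,fy=3))
E
python3 held.py
```

```text
19.425 [ 0.55888565 -0.367913    0.19598769] [[ 0.996  0.087 -0.002]
 [ 0.087 -0.996  0.001]
 [-0.002 -0.001 -1.   ]] 0.042981143859034725
4999 ((324.4806213378906, 330.7941589355469), (110.58342742919922, 117.3173599243164), 85.10232543945312) top z rel tcp 0.028650731266496365 rim centre [ 0.56052936 -0.36735507  0.22463842] offset [0.00164371 0.00055793]
```

View pics/held.png

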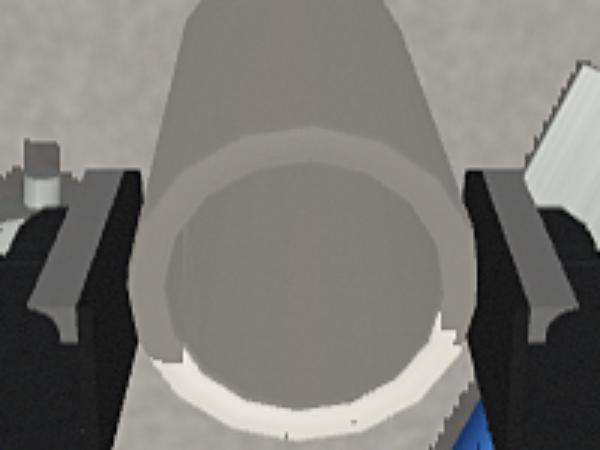

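The long sleeve is held level, rim at crop (302,282), about 0.5 mm from the tool axis. Its lower end is about 56 mm below the TCP. I carry it over the spigot.

Request:
carry_out:
  deltas:
    - {"slide": [0.05, -0.3, 0], "yaw": 0, "gripper": -0.3}
    - {"slide": [0.1, -0.6, 0], "yaw": 0, "gripper": -0.3}
    - {"slide": [0.13, -0.8, 0], "yaw": 0, "gripper": -0.3}

```text
time_s: 19.85
tcp_pos: [0.5685, -0.2441, 0.1963]
orientation: [[0.996, 0.089, -0.002], [0.089, -0.996, 0.002], [-0.002, -0.002, -1.0]]
force: [0.2, 0.1, -0.6]
gripper_width: 0.0431
grip_force: 40.8
```

Request:
carry_out:
  deltas:
    - {"slide": [0.05, -0.3, 0], "yaw": 0, "gripper": -0.3}
    - {"slide": [0.1, -0.6, 0], "yaw": 0, "gripper": -0.3}
    - {"slide": [0.13, -0.8, 0], "yaw": 0, "gripper": -0.3}

```text
time_s: 20.23
tcp_pos: [0.5772, -0.1229, 0.1965]
orientation: [[0.996, 0.09, -0.002], [0.09, -0.996, 0.001], [-0.002, -0.001, -1.0]]
force: [0.7, 0.1, -0.7]
gripper_width: 0.043
grip_force: 40.8
```

Request:
carry_out:
  deltas:
    - {"slide": [0.06, -0.3, 0], "yaw": 0, "gripper": -0.3}
    - {"slide": [0.12, -0.6, 0], "yaw": 0, "gripper": -0.3}
    - {"slide": [0.125, -0.6, 0], "yaw": 0, "gripper": -0.3}
    - {"slide": [0.125, -0.6, 0], "yaw": 0, "gripper": -0.3}
    - {"slide": [0.125, -0.6, 0], "yaw": 0, "gripper": -0.3}

```text
time_s: 20.85
tcp_pos: [0.5881, -0.0361, 0.1969]
orientation: [[0.996, 0.085, -0.001], [0.085, -0.996, -0.001], [-0.001, 0.001, -1.0]]
force: [0.0, 0.3, -0.7]
gripper_width: 0.0425
grip_force: 40.8
```

```bash
python3 held.py; python3 -c "
from h import *
print(rel((.5878,-.0342,.13)))"
```

```text
20.85 [ 0.58813872 -0.03614136  0.19694663] [[ 0.996  0.085 -0.001]
 [ 0.085 -0.996 -0.001]
 [-0.001  0.001 -1.   ]] 0.04249159938804299
5031 ((324.5765380859375, 330.87982177734375), (110.34613037109375, 117.69432067871094), 85.85778045654297) top z rel tcp 0.0287240770378224 rim centre [ 0.58975601 -0.03558949  0.22567071] offset [0.00161729 0.00055187]
[-0.002 -0.013  0.448]
```

Request:
carry_out:
  deltas:
    - {"slide": [-0.002, -0.012, 0.15], "yaw": 0, "gripper": -0.3}
    - {"slide": [-0.002, -0.012, 0.3], "yaw": 0, "gripper": -0.3}
    - {"slide": [-0.002, -0.012, 0.45], "yaw": 0, "gripper": -0.3}
    - {"slide": [-0.002, -0.012, 0.45], "yaw": 0, "gripper": -0.3}
    - {"slide": [-0.002, -0.012, 0.45], "yaw": 0, "gripper": -0.3}

```text
time_s: 21.52
tcp_pos: [0.5885, -0.0332, 0.1308]
orientation: [[0.996, 0.087, 0.001], [0.087, -0.996, -0.0], [0.001, 0.0, -1.0]]
force: [0.1, 0.6, -1.3]
gripper_width: 0.0428
grip_force: 40.9
```

Request:
carry_out:
  deltas:
    - {"slide": [0, 0, 0.04], "yaw": 0, "gripper": -0.3}
    - {"slide": [0, 0, 0.08], "yaw": 0, "gripper": -0.3}
    - {"slide": [0, 0, 0.1], "yaw": 0, "gripper": -0.3}
    - {"slide": [0, 0, 0.1], "yaw": 0, "gripper": -0.3}

```text
time_s: 22.02
tcp_pos: [0.5878, -0.0338, 0.1146]
orientation: [[0.996, 0.087, -0.001], [0.087, -0.996, -0.001], [-0.001, 0.001, -1.0]]
force: [0.6, -4.7, -2.1]
gripper_width: 0.0428
grip_force: 40.7
```

Request:
carry_out:
  deltas:
    - {"slide": [0, 0.006, 0.03], "yaw": 0, "gripper": -0.3}
    - {"slide": [0, 0.006, 0.06], "yaw": 0, "gripper": -0.3}
    - {"slide": [0, 0.006, 0.09], "yaw": 0, "gripper": -0.3}
    - {"slide": [0, 0.006, 0.11], "yaw": 0, "gripper": -0.3}
    - {"slide": [0, 0.006, 0.11], "yaw": 0, "gripper": -0.3}

```text
time_s: 22.65
tcp_pos: [0.5878, -0.0339, 0.098]
orientation: [[0.996, 0.087, -0.001], [0.087, -0.996, -0.0], [-0.001, 0.0, -1.0]]
force: [1.2, -4.3, -2.2]
gripper_width: 0.043
grip_force: 40.8
```

Request:
carry_out:
  deltas:
    - {"slide": [0, 0.004, 0.01], "yaw": 0, "gripper": -0.3}
    - {"slide": [0, 0.004, 0.02], "yaw": 0, "gripper": -0.3}
    - {"slide": [0, 0.004, 0.02], "yaw": 0, "gripper": -0.3}

```text
time_s: 23.02
tcp_pos: [0.5884, -0.034, 0.0958]
orientation: [[0.996, 0.088, 0.001], [0.088, -0.996, 0.0], [0.001, -0.0, -1.0]]
force: [-1.6, -2.3, 3.4]
gripper_width: 0.0424
grip_force: 41.3
```

Request:
carry_out:
  deltas:
    - {"slide": [0, 0.002, 0.008], "yaw": 0, "gripper": -0.3}
    - {"slide": [0, 0.002, 0.012], "yaw": 0, "gripper": -0.3}
    - {"slide": [0, 0.002, 0.012], "yaw": 0, "gripper": -0.3}

```text
time_s: 23.4
tcp_pos: [0.5892, -0.0338, 0.0956]
orientation: [[0.996, 0.088, 0.003], [0.088, -0.996, 0.0], [0.003, -0.0, -1.0]]
force: [-3.1, -3.1, 18.6]
gripper_width: 0.0429
grip_force: 42.5
```

Seated: a hard stop with 18.6 N. I release, lift clear of the sleeve top and check.

Request:
carry_out:
  deltas:
    - {"slide": [0, 0, -0.008], "yaw": 0, "gripper": -0.3}
    - {"slide": [0, 0, -0.008], "yaw": 0, "gripper": 0.3}
    - {"slide": [0, 0, -0.008], "yaw": 0, "gripper": 0.9}
    - {"slide": [0, 0, -0.008], "yaw": 0, "gripper": 0.9}
    - {"slide": [0, 0, -0.008], "yaw": 0, "gripper": 0.9}
    - {"slide": [0, 0, -0.008], "yaw": 0, "gripper": 0.9}
    - {"slide": [0, 0, -0.1], "yaw": 0, "gripper": 0.9}
    - {"slide": [0, 0, -0.4], "yaw": 0, "gripper": 0.9}
    - {"slide": [0, 0, -0.75], "yaw": 0, "gripper": 0.9}
    - {"slide": [0, 0, -0.95], "yaw": 0, "gripper": 0.9}
    - {"slide": [0, 0, -0.95], "yaw": 0, "gripper": 0.9}
    - {"slide": [0, 0, -0.95], "yaw": 0, "gripper": 0.9}

```text
time_s: 24.9
tcp_pos: [0.5878, -0.0346, 0.2362]
orientation: [[0.996, 0.087, -0.0], [0.087, -0.996, -0.0], [-0.0, 0.0, -1.0]]
force: [-0.2, 0.3, 0.2]
gripper_width: 0.0812
grip_force: 0.0
```

Run:
```python
from h import *
s=manip.state();print(s['time_s'],s['tcp_pos'],np.round(s['orientation'],3))
c,p,d=snap('wrist');cv2.imwrite('pics/w7.png',p[:,:,::-1]);P=cloud(c,d)
uv,ax,zt,k=rim(P,p,c,(.588,-.034),.03,(.1,.15));print(uv,ax,zt,k,plane(c,uv,zt))
g=p.max(-1)
m=(g<60)&(P[...,2]>.07)&(P[...,2]<.125)&(np.hypot(P[...,0]-.57,P[...,1]+.145)<.04)
e=cv2.fitEllipse(cv2.convexHull(np.argwhere(m)[:,::-1].astype(np.float32)));print('ball',m.sum(),e,plane(c,e[0],.094),P[m][:,2].max())
print(rel((0.52,-.145,.2)))
```

```text
24.9 [ 0.58783421 -0.03458278  0.2361876 ] [[ 0.996  0.087 -0.   ]
 [ 0.087 -0.996 -0.   ]
 [-0.     0.    -1.   ]]
(321.6776123046875, 233.54217529296875) (59.13432693481445, 60.28865432739258) 0.12500978757055473 1283 [ 0.58836823 -0.03216081  0.12500979]
ball 795 ((459.7588806152344, 260.0050964355469), (31.103641510009766, 32.968055725097656), 100.69468688964844) [ 0.56752956 -0.14672269  0.094     ] 0.10967346876985334
[-0.513  0.694  0.238]
```

View pics/w7.png

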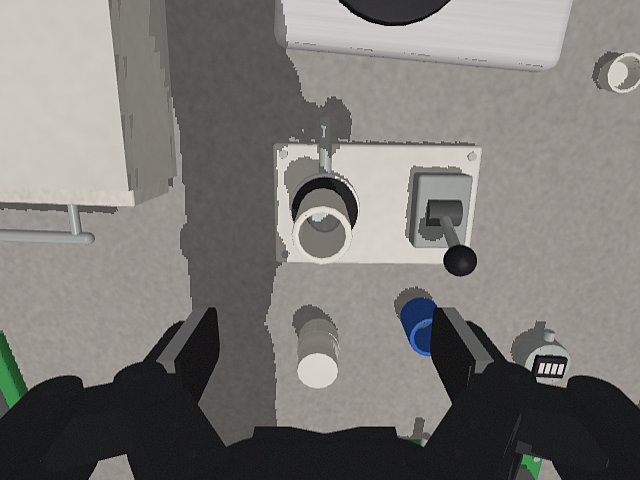

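Long sleeve is seated: rim centre (322,234) at z 0.125, exactly 40 + 85 mm. The valve ball is at (460,260), i.e. (0.5675, -0.147). I go behind it with closed fingers.

Request:
carry_out:
  deltas:
    - {"slide": [-0.28, 0.36, 0.1], "yaw": 0, "gripper": -1}
    - {"slide": [-0.55, 0.73, 0.1], "yaw": 0, "gripper": -1}
    - {"slide": [-0.55, 0.73, 0.3], "yaw": 0, "gripper": -1}
    - {"slide": [-0.55, 0.73, 0.3], "yaw": 0, "gripper": -1}
    - {"slide": [-0.55, 0.73, 0.6], "yaw": 0, "gripper": -1}
    - {"slide": [-0.55, 0.73, 0.93], "yaw": 0, "gripper": -1}
    - {"slide": [-0.55, 0.73, 0.93], "yaw": 0, "gripper": -1}
    - {"slide": [-0.55, 0.73, 0.93], "yaw": 0, "gripper": -1}

```text
time_s: 25.95
tcp_pos: [0.5171, -0.1499, 0.0984]
orientation: [[0.996, 0.089, 0.002], [0.089, -0.996, 0.0], [0.002, 0.0, -1.0]]
force: [-0.2, -0.3, 0.1]
gripper_width: -0.0003
grip_force: 0.0
```

Request:
carry_out:
  deltas:
    - {"slide": [0.08, 0, 0], "yaw": 0, "gripper": -1}
    - {"slide": [0.16, 0, 0], "yaw": 0, "gripper": -1}
    - {"slide": [0.22, 0, 0], "yaw": 0, "gripper": -1}
    - {"slide": [0.28, 0, 0], "yaw": 0, "gripper": -1}
    - {"slide": [0.34, 0, 0], "yaw": 0, "gripper": -1}
    - {"slide": [0.4, 0, 0], "yaw": 0, "gripper": -1}
    - {"slide": [0.45, 0, 0], "yaw": 0, "gripper": -1}
    - {"slide": [0.5, 0, 0], "yaw": 0, "gripper": -1}

```text
time_s: 26.95
tcp_pos: [0.5948, -0.1443, 0.1017]
orientation: [[0.996, 0.087, 0.009], [0.087, -0.996, -0.001], [0.009, 0.002, -1.0]]
force: [-1.8, 1.5, 35.2]
gripper_width: 0.0001
grip_force: 17.5
```

Request:
carry_out:
  deltas:
    - {"slide": [-0.02, 0, -0.05], "yaw": 0, "gripper": -1}
    - {"slide": [-0.1, 0, -0.1], "yaw": 0, "gripper": -1}
    - {"slide": [-0.3, 0, -0.4], "yaw": 0, "gripper": -1}
    - {"slide": [-0.3, 0, -0.6], "yaw": 0, "gripper": -1}
    - {"slide": [-0.3, 0, -0.6], "yaw": 0, "gripper": -1}

```text
time_s: 27.58
tcp_pos: [0.5458, -0.1487, 0.189]
orientation: [[0.996, 0.087, 0.003], [0.087, -0.996, -0.001], [0.003, 0.001, -1.0]]
force: [0.0, -0.8, -0.6]
gripper_width: -0.0001
grip_force: 0.0
```

Run:
```python
from h import *
s=manip.state();print(s['time_s'],s['tcp_pos'],s['force'])
c,p,d=snap('wrist');P=cloud(c,d)
cv2.imwrite('pics/w8.png',p[:,:,::-1])
m=(p.max(-1)<60)&(P[...,2]>.07)&(P[...,2]<.125)&(np.hypot(P[...,0]-.6,P[...,1]+.145)<.055)
q=P[m];print(len(q),q.min(0),q.max(0),np.median(q,0))
uv,ax,zt,k=rim(P,p,c,(.588,-.034),.03,(.1,.15));print(uv,ax,zt,k,plane(c,uv,zt))
```

```text
27.575 [ 0.54577666 -0.14866354  0.18896182] [ 0.02150068 -0.80468941 -0.58502522]
1367 [ 0.57990245 -0.15667511  0.10090869] [ 0.60542352 -0.13109961  0.11610034] [ 0.59382193 -0.14377834  0.1109941 ]
(127.25000762939453, 167.43609619140625) (74.92225646972656, 84.6822280883789) 0.12484296806507003 2447 [ 0.587989   -0.03395034  0.12484297]
```

View pics/w8.png

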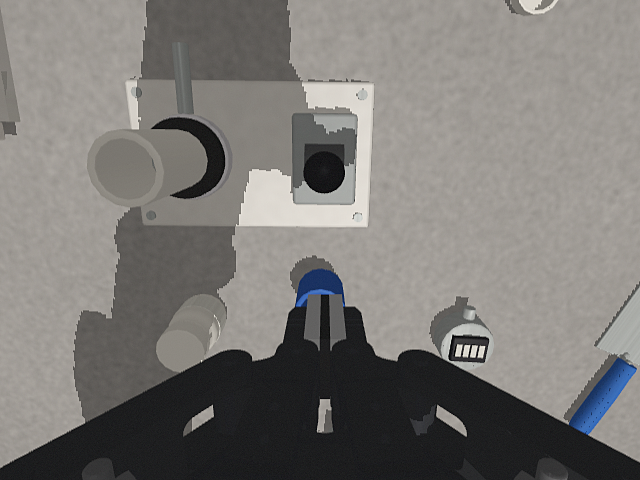

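Ball is midway now, at (324,172) → (0.593, -0.144), and the sleeve is undisturbed. I push again higher, with the tips near the ball's equator, and slowly.

Request:
carry_out:
  deltas:
    - {"slide": [0, 0, 0.25], "yaw": 0, "gripper": -1}
    - {"slide": [0, 0, 0.5], "yaw": 0, "gripper": -1}
    - {"slide": [0, 0, 0.5], "yaw": 0, "gripper": -1}
    - {"slide": [0.06, 0, 0.5], "yaw": 0, "gripper": -1}
    - {"slide": [0.12, 0, 0.5], "yaw": 0, "gripper": -1}
    - {"slide": [0.16, 0, 0.5], "yaw": 0, "gripper": -1}
    - {"slide": [0.2, 0, 0.5], "yaw": 0, "gripper": -1}
    - {"slide": [0.24, 0, 0.5], "yaw": 0, "gripper": -1}

```text
time_s: 28.62
tcp_pos: [0.5817, -0.145, 0.1119]
orientation: [[0.996, 0.087, 0.0], [0.087, -0.996, -0.0], [0.0, 0.0, -1.0]]
force: [-0.2, 0.1, -0.6]
gripper_width: 0.0001
grip_force: 0.0
```

Request:
carry_out:
  deltas:
    - {"slide": [0.04, 0, 0], "yaw": 0, "gripper": -1}
    - {"slide": [0.08, 0, 0], "yaw": 0, "gripper": -1}
    - {"slide": [0.08, 0, 0], "yaw": 0, "gripper": -1}

```text
time_s: 29.0
tcp_pos: [0.5937, -0.1438, 0.1116]
orientation: [[0.996, 0.088, 0.0], [0.088, -0.996, 0.0], [0.0, -0.0, -1.0]]
force: [-0.2, 0.2, -0.8]
gripper_width: -0.0001
grip_force: 0.0
```

```bash
cat > ball.py <<'E'
from h import *
s=manip.state();print(s['time_s'],s['tcp_pos'],s['force'])
for n in('side','top','wrist'):
    c,p,d=snap(n);P=cloud(c,d)
    m=(p.max(-1)<70)&(P[...,2]>.075)&(P[...,2]<.125)&(P[...,0]>.54)&(P[...,0]<.66)&(abs(P[...,1]+.142)<.03)
    q=P[m];print(n,len(q),(q.min(0).round(4),q.max(0).round(4)) if len(q) else '')
    if n=='side':
        cv2.imwrite('pics/side_b.png',cv2.resize(p[150:290,220:380,::-1],None,fx=4,fy=4))
E
python3 ball.py
```

```text
29.0 [ 0.59369052 -0.14376785  0.11161408] [-0.16035473  0.17544511 -0.7725723 ]
side 67 (array([ 0.5816, -0.1486,  0.096 ]), array([ 0.6025, -0.1297,  0.1192]))
top 0 
wrist 1434 (array([ 0.5873, -0.1566,  0.0988]), array([ 0.606 , -0.1313,  0.1156]))
```

View pics/side_b.png

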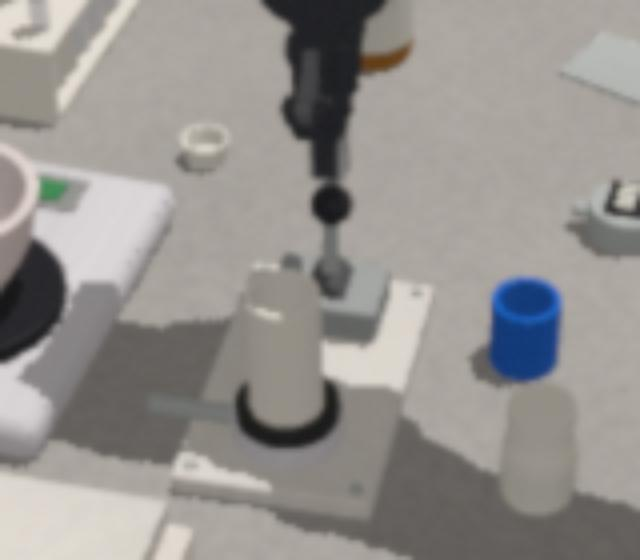

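The side crop shows the shut fingertips at crop (330,175), above the ball at (331,204), so shut tips sit about 10 mm behind the TCP. I back off, go 37 mm lower and push again.

Request:
carry_out:
  deltas:
    - {"slide": [-0.1, 0, -0.03], "yaw": 0, "gripper": -1}
    - {"slide": [-0.4, 0, -0.03], "yaw": 0, "gripper": -1}
    - {"slide": [-0.4, 0, 0], "yaw": 0, "gripper": -1}
    - {"slide": [-0.4, 0, 0.25], "yaw": 0, "gripper": -1}
    - {"slide": [-0.4, 0, 0.25], "yaw": 0, "gripper": -1}
    - {"slide": [-0.34, 0, 0.25], "yaw": 0, "gripper": -1}
    - {"slide": [-0.28, 0, 0.25], "yaw": 0, "gripper": -1}
    - {"slide": [-0.22, 0, 0.25], "yaw": 0, "gripper": -1}
    - {"slide": [-0.16, 0, 0.25], "yaw": 0, "gripper": -1}
    - {"slide": [-0.1, 0, 0.25], "yaw": 0, "gripper": -1}
    - {"slide": [-0.1, 0, 0.25], "yaw": 0, "gripper": -1}

```text
time_s: 30.52
tcp_pos: [0.5791, -0.145, 0.0741]
orientation: [[0.996, 0.088, 0.0], [0.088, -0.996, 0.0], [0.0, -0.0, -1.0]]
force: [0.8, -0.3, -0.2]
gripper_width: 0.0004
grip_force: 0.0
```

```bash
python3 ball.py
```

```text
30.525 [ 0.57905545 -0.14504371  0.07408328] [ 0.80865716 -0.29004024 -0.22605385]
side 108 (array([ 0.5716, -0.1469,  0.0943]), array([ 0.6123, -0.1284,  0.1192]))
top 0 
wrist 6294 (array([ 0.5667, -0.1577,  0.0925]), array([ 0.6168, -0.1304,  0.125 ]))
```

Request:
carry_out:
  deltas:
    - {"slide": [0.05, 0, 0], "yaw": 0, "gripper": -1}
    - {"slide": [0.1, 0, 0], "yaw": 0, "gripper": -1}
    - {"slide": [0.14, 0, 0], "yaw": 0, "gripper": -1}
    - {"slide": [0.165, 0, 0], "yaw": 0, "gripper": -1}
    - {"slide": [0.165, 0, 0], "yaw": 0, "gripper": -1}

```text
time_s: 31.3
tcp_pos: [0.6029, -0.143, 0.074]
orientation: [[0.996, 0.088, -0.001], [0.088, -0.996, 0.0], [-0.001, -0.0, -1.0]]
force: [-1.1, 0.4, -1.8]
gripper_width: -0.0005
grip_force: 0.8
```

```bash
python3 ball.py
```

```text
31.3 [ 0.60291639 -0.14297306  0.07397971] [-1.05455289  0.38490564 -1.76547212]
side 115 (array([ 0.5936, -0.1482,  0.0852]), array([ 0.634 , -0.1239,  0.1194]))
top 0 
wrist 5909 (array([ 0.5907, -0.1555,  0.0905]), array([ 0.6394, -0.1285,  0.125 ]))
```

Request:
carry_out:
  deltas:
    - {"slide": [0.015, 0, 0], "yaw": 0, "gripper": -1}
    - {"slide": [0.03, 0, 0], "yaw": 0, "gripper": -1}
    - {"slide": [0.03, 0, 0], "yaw": 0, "gripper": -1}

```text
time_s: 31.82
tcp_pos: [0.6034, -0.143, 0.0738]
orientation: [[0.996, 0.087, -0.008], [0.087, -0.996, -0.0], [-0.008, -0.0, -1.0]]
force: [-15.0, -0.6, 9.6]
gripper_width: -0.0004
grip_force: 7.7
```

The lever is hard against its stop (15 N). I retreat straight back, lift clear and verify everything.

Request:
carry_out:
  deltas:
    - {"slide": [-0.1, 0, 0], "yaw": 0, "gripper": -1}
    - {"slide": [-0.4, 0, 0], "yaw": 0, "gripper": -1}
    - {"slide": [-0.5, 0, 0], "yaw": 0, "gripper": -1}
    - {"slide": [-0.5, 0, -0.4], "yaw": 0, "gripper": -1}
    - {"slide": [-0.5, 0, -0.8], "yaw": 0, "gripper": -1}
    - {"slide": [-0.5, 0, -1], "yaw": 0, "gripper": -1}
    - {"slide": [-0.5, 0, -1], "yaw": 0, "gripper": -1}
    - {"slide": [-0.5, 0, -1], "yaw": 0, "gripper": -1}

```text
time_s: 32.83
tcp_pos: [0.5327, -0.1492, 0.2238]
orientation: [[0.996, 0.087, 0.0], [0.087, -0.996, -0.0], [0.0, 0.0, -1.0]]
force: [-0.2, 0.5, -0.0]
gripper_width: 0.0002
grip_force: 0.0
```

```bash
python3 ball.py
python3 - <<'E'
from h import *
c,p,d=snap('wrist');P=cloud(c,d)
uv,ax,zt,k=rim(P,p,c,(.588,-.034),.03,(.1,.15));print(uv,ax,zt,k,plane(c,uv,zt))
c,p,d=snap('top');P=cloud(c,d)
for lo,hi,n in((.081,.093,'panel'),(.095,.106,'cab')):
    q=P[(P[...,2]>lo)&(P[...,2]<hi)&(abs(P[...,1]-.18)<.03)&(P[...,0]>.4)];print(n,len(q),np.percentile(q[:,0],[2,98]) if len(q) else '')
cv2.imwrite('pics/fin.png',p[80:400,100:520,::-1])
E
```

```text
32.825 [ 0.53270903 -0.14923312  0.22378608] [-0.21961233  0.48310353 -0.02859259]
side 64 (array([ 0.6139, -0.1399,  0.0853]), array([ 0.6342, -0.1265,  0.108 ]))
top 0 
wrist 1137 (array([ 0.6138, -0.154 ,  0.0932]), array([ 0.638 , -0.1291,  0.108 ]))
(151.16261291503906, 140.17674255371094) (66.5526351928711, 74.66017150878906) 0.12493932915108003 1869 [ 0.58775611 -0.03364907  0.12493933]
panel 142 [0.5854422  0.80994834]
cab 1485 [0.6052186 0.8222655]
```

```bash
python3 -c "
from bench import workorder
print(workorder.close_job())"
```

```text
the job is handed in; nothing more can be done
None
```

The job is handed in at about 33 s of robot time: the short sleeve stood upright in the drawer before it was shut against its stop, the long sleeve sits on the shoulder (rim at 125 mm), and the valve lever is at its far stop; the verdict was not shown.

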